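# Charge the heel polishing drum with the pouring chute

### The arm

A 6-joint arm with a two-finger parallel gripper is mounted at the origin on the work surface. World frame = base frame: x ahead of the robot, y to its left, z up, the work surface at z = 0. Lengths are in m, angles in rad, forces in N, time in s.
With the tool pointing down it reaches from about 0.35 to 0.85 m from the base axis. Payload 8.1 kg.
Tool frame: the origin (TCP) lies midway between the tips of the shut fingers; the grasp point (between the pads) lies 19 mm behind it (robot.grip_point_offset is the distance from the TCP to the grasp point, in m); z points along the fingers, y is the line along which they close (so a half turn about z gives the same grasp; the last joint's range is limited). The gripper opens to 93 mm and grips with 3 to 60 N. Pads are 15 mm wide; open, the fingers measure 128 mm over their backs; the gripper's body (75 mm by 188 mm) begins 65 mm behind the grasp point.
Start: joints at [-1.276, 0.13, 1.488, -0, 1.523, -0.085], TCP at [0.222, -0.557, 0.219] pointing down, gripper open.
Joint ranges: [-2.96, 2.96], [-0.89, 2.26], [0.02, 2.5], [-1.34, 4.48], [0, 2.73], [-2.66, 2.66]. Speed limits (rad/s): [2.39, 2.39, 2.79, 3.14, 3.14, 3.14].

### API

Orientations are given as a rotation vector (axis times angle).
In Python, from plant import robot, read_camera, job gives the robot as it stands.
- The arm moves only by the shell command python3 -m inch 'ROWS' [FORCE]. ROWS is JSON, one flat list of numbers, 5 for each row, row after row: the shift along the world's x, y, z in mm, then the turn about the world's z in degrees, then the opening in per cent of the stroke, from 0 (shut) to 100 (fully open). In form: [dx, dy, dz, yaw, hand, dx, dy, dz, yaw, hand, ...]. A call has 1 to 10 rows; each row is the pose to reach, as a shift and turn from the pose commanded when the call began; what a row does not reach only later rows make up. A row lasts 1/12 s, in which the tool goes at most 41.7 mm and 7.16 degrees, less where a joint would pass 70% of its speed; a pose out of reach is approached as far as the arm can. A call with a gripper value outside its range is refused whole. The fingers move at their own pace and stop on an object; FORCE is the grip in N (left out, the last holds). Time passes only in rows, so rows that repeat a pose let the fingers close. It gives the time, the measured TCP pose, the force, the opening and the grip force at its end, in the units of the state.
- robot.read_state(): the state, without advancing time (a new reading comes with each control period).
- read_camera(name): name is "side" or "top"; returns a dict with "image" (480x640x3 uint8, blue, green, red), "K" (3x3 intrinsics, pixels), "extrinsics" (4x4, takes a point from world to camera coordinates). Camera axes: x right, y down, z forward; pixel columns grow to the right and rows downward; lengths in m; the calibration is good to about 2 mm. A picture is of the moment at which its call begins. There is no depth.
- job.close_job(): hands the job in; it is judged then, once.
The state is a dict: "t": time; "q": joint angles; "dq": joint speeds; "joint_torque": joint torques, N m; "tool_pos": TCP position; "orientation": TCP orientation; "force": force on the tool from outside, world axes, zero at the start; "wrist_torque": the same for the moment, N m; "opening": finger opening in m; "gripper_force": force on a finger pad.
Only numpy, scipy, OpenCV 4.12 (cv2) and the standard library are available. Lean on these libraries where they do the work, as an engineer would, in place of code of your own. Each camera call takes 0.05 s, during which the arm holds its last target. There are 200 camera calls.

### The job

First unscrew the drum's yellow cap all the way and swing it fully aside on its arm; after that, gather every wooden heel blank from the table into the aluminium chute, with all of them lying in it together, and then carry the chute to the drum and tip it so that the heels slide into the drum's mouth (any that miss must still be got into the drum). Finally set the chute back upright on its green mat, swing the cap back over the mouth and screw it shut, leaving everything else on the bench where it is.

Things in the scene. Friction and masses are not known exactly. Their poses are not given: they have to be found in the camera images.
- cap (a joint): Turn of the yellow screw cap (100 mm across) on its swing arm, rad: 0 = screwed shut, +1.4 = fully unscrewed (a stop), counter-clockwise seen from above. Light friction (0.1 N m); it stays where it is left. Near shut, a red lug on the cap's rim (on the robot's side) sits behind a dark steel catch and keeps the arm from swinging; from about 0.8 rad on it is clear. The value is the turn relative to the arm.
- cap_arm (a joint): Swing of the flat steel arm that carries the cap, about the upright post behind the drum, rad: 0 = cap over the mouth, 1.35 = swung fully aside (a stop), clockwise seen from above, to the robot's left. Light friction (0.15 N m); it stays where it is left. The cap stays at one height (it does not rise).
- cap_grip (a point): Middle of the red grip bar on top of the cap: 66 mm long (this point's x axis), 14 mm thick (its y axis), 34 mm tall (z); it is 49 mm above the drum's mouth and turns with cap and arm. The steel arm runs 4 mm below the bar's underside.
- pivot (a point): Axis of the swing arm's upright post (18 mm across, knuckle 30 mm), 125 mm from the cap's axis, 30 mm above the mouth's height.
- mouth (a point): Centre of the round mouth of the blue polishing drum, at its rim, 140 mm above the table; inside diameter 84 mm (outside 94). The neck is 32 mm tall, on a drum 150 mm across. Fixed, but placed anew each time.
- drum_in (a point): Centre of the drum's inner floor, 5 mm above the table.
- chute_grip (a point): Grip point on the chute's orange upright handle plate: 50 mm long (x), 12 mm thick (y), its top 19 mm above this point; above the chute walls it is free on both sides. It is 61 mm above the chute's underside, 41 mm to the +y side of the chute's middle line and at mid-length. x points to the spout, z up.
- chute_mid (a point): Middle of the floor of the aluminium pouring chute, 4 mm above its underside (so 7 mm above the table when on the mat). x points to the open spout, y to the side with the handle, z up. Outside 220 mm long, 70 mm wide (plus the handle), walls 36 mm tall overall, inside width 62 mm; closed at the back, open at the spout. Chute about 0.3 kg; heels lie still in it when level and slide out by themselves when it is tipped by 20 degrees or more.
- spout (a point): Middle of the chute floor's end edge at the spout: 110 mm ahead (+x) of chute_mid.
- mat (a point): Centre of the top of the chute's green mat: 250 mm long (x), 110 mm wide, 3 mm thick, fixed. At the start the chute lies on it.
- heel0_mid (a point): Centre of heel blank 0: a smooth wooden block 46 mm (x) by 32 mm (y) by 26 mm (z) with one dark rubber end (+x), about 30 g. Three to five of the five are present.
- heel1_mid (a point): Centre of heel blank 1: a smooth wooden block 46 mm (x) by 32 mm (y) by 26 mm (z) with one dark rubber end (+x), about 30 g. Three to five of the five are present.
- heel2_mid (a point): Centre of heel blank 2: a smooth wooden block 46 mm (x) by 32 mm (y) by 26 mm (z) with one dark rubber end (+x), about 30 g. Three to five of the five are present.
- heel3_mid (a point): Centre of heel blank 3: a smooth wooden block 46 mm (x) by 32 mm (y) by 26 mm (z) with one dark rubber end (+x), about 30 g. Three to five of the five are present.
- heel4_mid (a point): Centre of heel blank 4: a smooth wooden block 46 mm (x) by 32 mm (y) by 26 mm (z) with one dark rubber end (+x), about 30 g. Three to five of the five are present.
- cone_red: Bystander, to be left alone: red thread cone, 68 mm across, 115 mm tall; origin at its underside.
- cone_black: Bystander, to be left alone: black thread cone, 68 mm across, 115 mm tall; origin at its underside.
- tape: Bystander, to be left alone: roll of black tape, 90 mm across, 45 mm tall; origin at its underside.
- tin: Bystander, to be left alone: brass-coloured tin, 72 mm across, 28 mm tall; origin at its underside.
- hammer: Bystander, to be left alone: hammer lying down; origin at its underside.
- brush: Bystander, to be left alone: brush lying down; origin at its underside.
- glue: Bystander, to be left alone: white bottle, 64 mm across, 150 mm tall; origin at its underside.
Not all that is in view belongs to the job. What is shaped like the part that bears heel0_mid but purple or red is not meant. Leave any blue or purple look-alike of the part that bears heel1_mid alone.

How it is judged:
By the outcome, as a careful person would: the job done as asked, in the order asked, and still so for the second after the job is handed in, with the robot touching nothing.
Of heel0, heel1, heel2, heel3, heel4 only 3 to 5 are there at a start; the rules pass over those that are not, and their reading is None.
At some moment in a run one of heel0, heel1, heel2, heel3, heel4 may be knocked a few centimetres aside while the robot is not near it.
Once in a run the grip may slacken for a moment while it holds something.
It also fails if it takes over 208 s, if anything falls off the work surface, if the arm or the gripper's body presses on something with over 40 N, if the wrist force passes 120 N, or if a joint passes its speed limit or range.

## Working session

There is one attempt and no reset: what is moved stays moved. The work goes in short steps, Python scripts to look and compute and a shell command to move; the robot and the scene stay as the last step left them, time stands still between calls to the robot, and variables do not carry over. Pictures are saved under pics/ and viewed, at most 14 in all, crops included, and the job is handed in when it is done.

```bash
ls; mkdir -p pics
cat > h.py <<'E'
import numpy as np, cv2
from plant import robot, read_camera, job
def cam(n):
    c=read_camera(n); return c["image"],np.array(c["K"]),np.array(c["extrinsics"])
def ray(K,E,u,v):
    R,t=E[:3,:3],E[:3,3]; d=R.T@np.linalg.inv(K)@np.array([u,v,1.]); return -R.T@t,d
def on(K,E,u,v,z):
    o,d=ray(K,E,u,v); return o+d*(z-o[2])/d[2]
def proj(K,E,p):
    q=K@(E[:3,:3]@np.array(p)+E[:3,3]); return q[:2]/q[2]
E
python3 - <<'E'
from h import *
for n in("top","side"):
    im,K,E=cam(n); cv2.imwrite(f"pics/{n}0.png",im); np.savez(f"{n}.npz",K=K,E=E)
    print(n,(-E[:3,:3].T@E[:3,3]).round(3),K[0,0], E[2,:3].round(2))
print(robot.read_state(),robot.grip_point_offset)
E
```

```text
pics
top [ 0.338 -0.024  1.343] 480.56857163749527 [ 0.16 -0.01 -0.99]
side [ 0.269 -0.877  0.835] 468.4275011275667 [ 0.25  0.75 -0.61]
{'t': 0.1, 'q': array([-1.27636013e+00,  1.31103165e-01,  1.48919634e+00,  5.57303953e-06,
        1.52298504e+00, -8.54142311e-02]), 'dq': array([-0.00108921, -0.00306364, -0.00246887, -0.00103429,  0.00063338,
        0.00095562]), 'joint_torque': array([ 5.95200909e-04, -5.61342931e+01, -4.93096161e+01,  7.69771636e-02,
        2.91563157e-02, -4.62499781e-05]), 'tool_pos': array([ 0.22233156, -0.55672441,  0.21766762]), 'orientation': array([-3.08344875e+00, -5.92768812e-01,  2.68405054e-04]), 'force': array([ 0.06038413, -0.37104152,  0.68540105]), 'wrist_torque': array([ 0.03256827, -0.00234743,  0.00720007]), 'gripper_force': 0.0, 'opening': 0.09290538674448343} 0.0188
```

View pics/top0.png

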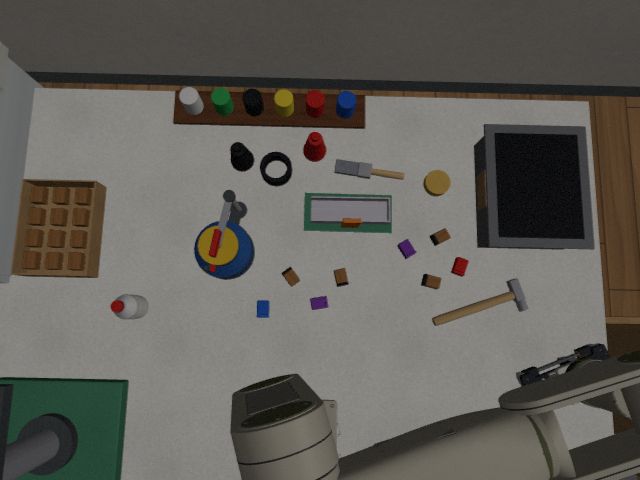

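View pics/side0.png

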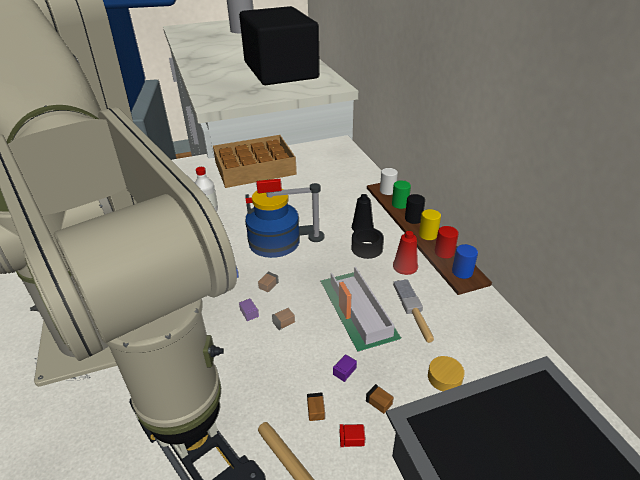

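Top view: wooden heels are at (291,277), (341,277), (440,237) and (431,282). Look-alikes are purple (407,248) and (319,303), blue (263,309), red (460,267), plus brown blocks in the crate at (60,228). The drum and cap are at (218,243), post (228,197), chute (350,210) with its handle on the robot's side and spout presumably to the left. I choose the four wooden ones with dark ends. Next: one close crop to check that choice, plus the measurements.

```bash
cat > m.py <<'E'
from h import *
def blobs(im,lo,hi,amin=30,roi=None):
    hsv=cv2.cvtColor(im,cv2.COLOR_BGR2HSV); m=cv2.inRange(hsv,np.array(lo),np.array(hi))
    if roi: z=np.zeros_like(m); x0,y0,x1,y1=roi; z[y0:y1,x0:x1]=255; m&=z
    cs,_=cv2.findContours(m,cv2.RETR_EXTERNAL,cv2.CHAIN_APPROX_NONE)
    return m,[c for c in cs if cv2.contourArea(c)>amin]
E
python3 - <<'E'
from m import *
for n in("top","side"):
    im=cv2.imread(f"pics/{n}0.png"); d=np.load(f"{n}.npz"); K,E=d["K"],d["E"]
    for name,lo,hi,z in(("red",(0,200,120),(4,255,255),.206),("yel",(20,150,120),(30,255,255),.16),("orange",(8,190,180),(16,255,255),.083),("brown",(8,80,50),(16,200,200),.026),("green",(70,80,40),(85,255,200),.003)):
        m,cs=blobs(im,lo,hi)
        for c in cs:
            (u,v),(w,h),a=cv2.minAreaRect(c); print(n,name,round(u),round(v),round(w),round(h),round(a),on(K,E,u,v,z).round(3))
im=cv2.imread("pics/top0.png")
a=cv2.resize(im[180:310,190:470],None,fx=2.8,fy=2.8,interpolation=cv2.INTER_CUBIC); cv2.imwrite("pics/crop1.png",a)
E
```

```text
top yel 218 245 39 37 11 [0.496 0.201 0.16 ]
top yel 438 181 23 20 45 [ 0.674 -0.35   0.16 ]
top yel 284 98 15 17 90 [0.889 0.05  0.16 ]
top brown 433 282 14 11 14 [ 0.428 -0.367  0.026]
top brown 291 277 14 11 53 [0.431 0.021 0.026]
top brown 340 276 13 11 76 [ 0.438 -0.113  0.026]
top brown 442 236 11 13 63 [ 0.556 -0.395  0.026]
top brown 58 228 86 100 5 [0.552 0.669 0.026]
top brown 253 89 56 5 1 [0.975 0.149 0.026]
top brown 338 202 607 227 2 [ 0.644 -0.106  0.026]
top green 64 430 99 127 90 [0.018 0.609 0.003]
top green 347 212 86 37 2 [ 0.62  -0.133  0.003]
side red 352 435 21 24 87 [ 0.426 -0.547  0.206]
side red 409 242 22 14 90 [ 0.719 -0.173  0.206]
side red 448 242 31 18 90 [ 0.799 -0.202  0.206]
side red 268 185 12 23 90 [0.493 0.176 0.206]
side red 200 170 7 8 90 [0.335 0.322 0.206]
side yel 198 444 5 24 55 [ 0.213 -0.456  0.16 ]
side yel 447 371 34 32 72 [ 0.637 -0.471  0.16 ]
side yel 431 224 30 18 90 [ 0.837 -0.076  0.16 ]
side yel 269 201 35 17 7 [0.489 0.17  0.16 ]
side brown 316 408 23 16 84 [ 0.427 -0.377  0.026]
side brown 381 399 23 19 36 [ 0.553 -0.403  0.026]
side brown 285 317 16 16 65 [ 0.439 -0.126  0.026]
side brown 344 300 36 11 90 [ 0.591 -0.122  0.026]
side brown 267 280 12 14 41 [0.433 0.017 0.026]
side brown 428 236 156 33 48 [0.911 0.034 0.026]
side brown 183 155 4 16 81 [0.312 0.813 0.026]
side brown 227 158 24 15 65 [0.464 0.726 0.026]
side brown 261 152 22 53 81 [0.593 0.727 0.026]
side green 368 337 63 30 14 [ 0.604 -0.231  0.003]
```

View pics/crop1.png

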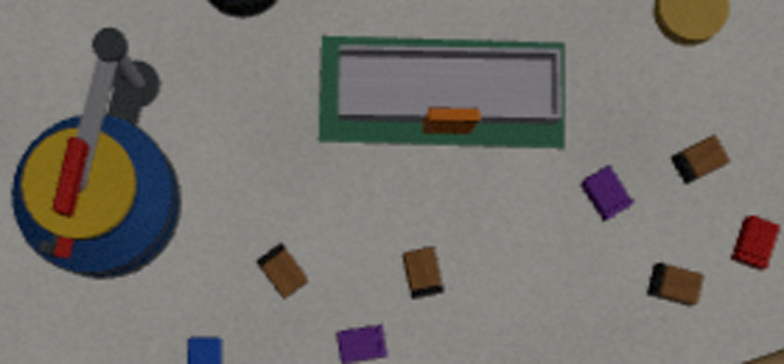

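The crop shows four wooden blocks with dark ends at crop pixels (283,270), (423,272), (676,284) and (700,158). The purple, red and blue ones lack them. The chute is open on the left, so its spout points to +y and its closed back to -y. The bar's top is at crop pixel (71,176), the cap at (79,183) and the post at (110,44).

```bash
cat > heels.py <<'E'
from m import *
def heels(im,K,E,x0=150,y0=180,x1=480,y1=330):
    hsv=cv2.cvtColor(im,cv2.COLOR_BGR2HSV)
    br=cv2.inRange(hsv,np.array((6,80,50)),np.array((18,220,220))); dk=cv2.inRange(hsv,np.array((0,0,0)),np.array((180,255,45)))
    out=[]
    cs,_=cv2.findContours(br[y0:y1,x0:x1],cv2.RETR_EXTERNAL,cv2.CHAIN_APPROX_NONE)
    for c in cs:
        if not 60<cv2.contourArea(c)<400: continue
        c=c+[x0,y0]; z=np.zeros_like(br); cv2.drawContours(z,[c],-1,255,-1)
        near=cv2.dilate(z,np.ones((11,11)))&dk
        mm=z|near; mm=cv2.morphologyEx(mm,cv2.MORPH_CLOSE,np.ones((3,3)))
        pts=np.argwhere(mm>0)[:,::-1].astype(float)
        P=np.array([on(K,E,u,v,.02)[:2] for u,v in pts])*1000
        (cx,cy),(w,h),a=cv2.minAreaRect(P.astype(np.float32))
        L=a if w>h else a+90
        out.append((round(cx),round(cy),round(w),round(h),round(L%180),len(P)))
    return out
E
python3 - <<'E'
from heels import *
im=cv2.imread("pics/top0.png"); d=np.load("top.npz"); K,E=d["K"],d["E"]
for h in heels(im,K,E): print(h)
cap=on(K,E,218.2,245.4,.165);bar=on(K,E,215.4,242.9,.206);piv=on(K,E,229.3,195.7,.17)
print(cap,bar,piv,np.linalg.norm((cap-piv)[:2]))
a=on(K,E,217.5,230.7,.206);b=on(K,E,213.2,255.7,.206);print(a,b,np.degrees(np.arctan2(*(a-b)[1::-1])))
f=lambda x,y,z:on(K,E,190+x/2.8,180+y/2.8,z).round(4)
print("chute",f(338,46,.039),f(338,116,.039),f(562,48,.039),f(562,118,.039),"handle",f(428,108,.083),f(480,109,.083))
s=cv2.imread("pics/side0.png"); d=np.load("side.npz")
m=blobs(s,(0,200,120),(4,255,255),30,(255,175,283,198))[1]
(u,v),_,_=cv2.minAreaRect(np.vstack(m));print(u,v,proj(d["K"],d["E"],[*bar[:2],.189]))
E
```

```text
(343, -432, 23, 139, 110, 414)
(430, -363, 49, 32, 78, 204)
(433, 23, 45, 30, 38, 176)
(435, -114, 44, 31, 15, 181)
(554, -390, 30, 51, 118, 191)
(588, -140, 59, 25, 87, 160)
[0.49477983 0.19852363 0.165     ] [0.49516458 0.19777427 0.206     ] [0.62008633 0.17674649 0.17      ] 0.12718476366667247
[0.52475853 0.19440049 0.206     ] [0.46438258 0.20127575 0.206     ] -6.496524819387851
chute [ 0.6553 -0.0272  0.039 ] [ 0.5845 -0.0288  0.039 ] [ 0.659  -0.2502  0.039 ] [ 0.588  -0.2499  0.039 ] handle [ 0.5861 -0.1143  0.083 ] [ 0.5864 -0.164   0.083 ]
268.5 185.0 [267.63184493 186.54320589]
```

```bash
python3 -m inch '[100,110,60,-7,60, 228,257,80,-14,60, 228,257,80,-20,60, 228,257,80,-25,60, 228,257,80,-30,60, 228,257,80,-30,60, 228,257,80,-30,60, 228,257,80,-30,60, 228,257,80,-30,60, 228,257,80,-30,60]' 30
python3 -m inch '[45,498,0,0,60, 45,498,0,0,60, 45,498,0,0,60, 45,498,0,0,60, 45,498,0,0,60, 45,498,0,0,60, 45,498,0,0,60, 45,498,0,0,60, 45,498,0,0,60, 45,498,0,0,60]'
python3 -m inch '[0,0,0,0,60,0,0,0,0,60,0,0,0,0,60,0,0,0,0,60]'
```

```text
t: 0.93
tool_pos: [0.4533, -0.2969, 0.2997]
orientation: [-3.134, 0.218, -0.003]
force: [-0.4, -0.5, 0.3]
opening: 0.0559
gripper_force: 0.0
t: 1.77
tool_pos: [0.4876, 0.1158, 0.2981]
orientation: [3.133, -0.227, -0.001]
force: [0.5, -0.5, 0.3]
opening: 0.056
gripper_force: 0.0
t: 2.1
tool_pos: [0.488, 0.1131, 0.2983]
orientation: [3.133, -0.228, -0.001]
force: [-0.6, -0.5, -0.5]
opening: 0.0559
gripper_force: 0.0
```

```bash
python3 -m inch '[3,40,0,0,60, 7,80,-20,0,60, 7,85,-50,0,60, 7,85,-80,0,60, 7,85,-80,0,60]'
python3 -m inch '[0,0,-15,0,60,0,0,-30,0,60,0,0,-41,0,60,0,0,-41,0,60,0,0,-41,0,60]'
python3 - <<'E'
from h import *
im,K,E=cam("side");u,v=267,185
cv2.imwrite("pics/s1.png",cv2.resize(im[110:270,170:370],None,fx=3,fy=3))
E
```

```text
t: 2.52
tool_pos: [0.4918, 0.1976, 0.2116]
orientation: [3.129, -0.227, -0.015]
force: [-0.6, -0.9, -0.6]
opening: 0.0559
gripper_force: 0.0
t: 2.93
tool_pos: [0.4952, 0.1987, 0.1782]
orientation: [3.133, -0.228, -0.0]
force: [0.5, -0.2, -0.3]
opening: 0.0555
gripper_force: 0.0
```

View pics/s1.png

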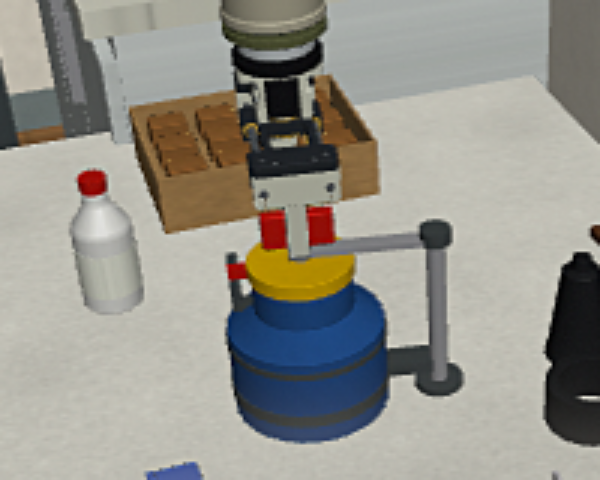

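The finger stands centred on the red bar (crop 297,230), with its tips clear above the steel arm. I'll close, then unscrew counter-clockwise.

```bash
python3 -m inch '[0,0,0,0,0,0,0,0,0,0,0,0,0,0,0,0,0,0,0,0,0,0,0,0,0,0,0,0,0,0]' 30
python3 -m inch '[0,0,0,4,0,0,0,0,9,0,0,0,0,14,0,0,0,0,19,0,0,0,0,24,0,0,0,0,29,0,0,0,0,34,0,0,0,0,39,0,0,0,0,42,0,0,0,0,42,0]'
python3 -m inch '[0,0,0,4,0,0,0,0,9,0,0,0,0,14,0,0,0,0,19,0,0,0,0,24,0,0,0,0,29,0,0,0,0,34,0,0,0,0,38,0,0,0,0,40,0,0,0,0,40,0]'
python3 -c "
from plant import robot;s=robot.read_state();print(s['wrist_torque'],s['q'][5])"
```

```text
t: 3.48
tool_pos: [0.495, 0.1999, 0.1778]
orientation: [-3.133, 0.225, -0.0]
force: [0.9, 7.2, 0.5]
opening: 0.0202
gripper_force: 4.3
t: 4.32
tool_pos: [0.4957, 0.2005, 0.1778]
orientation: [-3.004, -0.918, -0.004]
force: [2.5, 4.4, -2.9]
opening: 0.014
gripper_force: 30.0
t: 5.15
tool_pos: [0.4972, 0.199, 0.1779]
orientation: [2.509, 1.885, 0.005]
force: [12.2, -2.2, -6.2]
opening: 0.0147
gripper_force: 31.4
[-0.43823284 -1.99945146 -0.65116409] 0.5690485453002131
```

```bash
python3 -m inch '[3,7,0,-3,0, 5,15,0,-7,0, 8,22,0,-10,0, 11,29,0,-14,0, 14,36,0,-17,0, 18,43,0,-21,0, 22,49,0,-24,0, 26,55,0,-28,0, 31,61,0,-31,0, 36,67,0,-35,0]'
python3 -c "
from plant import robot;s=robot.read_state();print(s['wrist_torque'],s['force'])"
```

```text
t: 5.98
tool_pos: [0.531, 0.2658, 0.1777]
orientation: [2.964, 1.037, -0.002]
force: [-1.0, -7.3, 3.7]
opening: 0.0143
gripper_force: 30.8
[-1.31315811  0.06227572 -0.5407564 ] [-1.04013777 -7.3227186   3.6560864 ]
```

```bash
python3 -m inch '[6,5,0,-3,0, 11,10,0,-7,0, 18,15,0,-10,0, 24,19,0,-14,0, 31,23,0,-17,0, 38,26,0,-21,0, 45,29,0,-24,0, 52,31,0,-28,0, 59,33,0,-31,0, 67,35,0,-35,0]'
python3 -m inch '[7,1,0,-3,0, 12,2,0,-6,0, 16,2,0,-7,0, 19,2,0,-8,0, 19,2,0,-8,0,19,2,0,-8,0]'
python3 -c "
from plant import robot;s=robot.read_state();print(s['wrist_torque'],s['force'])"
```

```text
t: 6.82
tool_pos: [0.5975, 0.3017, 0.1777]
orientation: [3.139, 0.099, -0.002]
force: [-3.6, -2.5, 3.7]
opening: 0.0141
gripper_force: 29.7
t: 7.32
tool_pos: [0.6151, 0.3038, 0.1776]
orientation: [3.139, -0.114, -0.007]
force: [-12.0, -2.4, 7.0]
opening: 0.0142
gripper_force: 29.9
[-0.4018715   1.94191267 -0.32976689] [-11.97644708  -2.38942916   6.99317772]
```

```bash
python3 -m inch '[-3,0,0,0,0, -3,0,0,0,50, -3,0,0,0,50, -3,0,0,0,50, -3,0,0,0,50,-3,0,30,0,50, -3,0,60,0,50, -3,0,90,0,50, -3,0,110,0,50, -3,0,110,0,50]' 25
python3 - <<'E'
from heels import *
im,K,E=cam("top");cv2.imwrite("pics/t2.png",im)
for h in heels(im,K,E): print(h)
s,_,_=cam("side")
cv2.imwrite("pics/t2c.png",np.hstack([cv2.resize(im[130:330,130:400],(540,400)),cv2.resize(s[120:320,180:310],(260,400))]))
E
```

```text
t: 8.15
tool_pos: [0.6161, 0.3046, 0.2947]
orientation: [-3.135, 0.116, -0.014]
force: [0.1, -0.5, 0.6]
opening: 0.0467
gripper_force: 0.0
(343, -432, 23, 138, 110, 419)
(430, -363, 49, 31, 77, 204)
(433, 23, 45, 30, 38, 177)
(435, -114, 44, 31, 15, 180)
(554, -390, 30, 51, 118, 190)
(588, -144, 51, 25, 87, 121)
```

View pics/t2c.png

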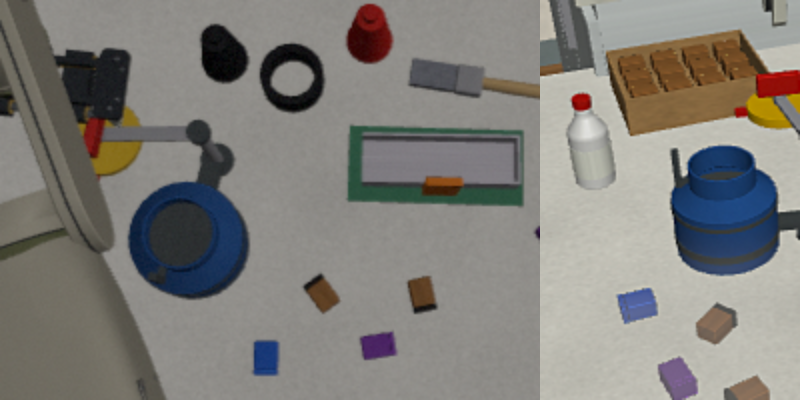

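Cap is aside: bar at crop (93,137), mouth open at crop (180,235), and a dark catch stands at the drum's robot-side rim. Nothing else has moved. Now heel 1 at (433,23) mm.

```bash
python3 -m inch '[-20,-30,0,5,60, -40,-62,0,12,60, -60,-94,0,18,60, -80,-126,0,24,60, -100,-158,0,30,60, -120,-190,0,36,60, -140,-222,0,42,60, -160,-254,0,42,60, -182,-281,-30,42,60,-182,-281,-60,42,60]' 25
python3 -m inch '[0,0,-40,0,60,0,0,-80,0,60,0,0,-120,0,60,0,0,-150,0,60,0,0,-150,0,60]'
```

```text
t: 9.08
tool_pos: [0.4309, 0.0195, 0.2279]
orientation: [2.971, 1.012, 0.003]
force: [-0.2, 0.1, -0.7]
opening: 0.0556
gripper_force: 0.0
t: 9.5
tool_pos: [0.4248, 0.0231, 0.069]
orientation: [-2.967, -1.015, 0.021]
force: [-1.4, 1.2, -1.3]
opening: 0.0554
gripper_force: 0.0
```

```bash
python3 -m inch '[0,0,0,0,60,0,0,0,0,60]'
python3 - <<'E'
from heels import *
im,K,E=cam("top");
for h in heels(im,K,E): print(h)
E
```

```text
t: 9.67
tool_pos: [0.4324, 0.0227, 0.0787]
orientation: [2.972, 1.017, 0.001]
force: [-0.3, -0.7, -0.3]
opening: 0.0559
gripper_force: 0.0
(343, -432, 23, 139, 110, 414)
(430, -363, 49, 32, 77, 205)
(435, -114, 44, 31, 15, 181)
(554, -390, 30, 51, 118, 192)
```

```bash
python3 -m inch '[0,0,-30,0,60,0,0,-55,0,60,0,0,-74,0,60,0,0,-74,0,60,0,0,-74,0,0,0,0,-74,0,0,0,0,-74,0,0,0,0,-74,0,0,0,0,-74,0,0,0,0,-74,0,0]' 25
python3 -m inch '[0,0,20,0,0,0,0,60,0,0,0,0,100,0,0,0,0,130,0,0,15,-18,145,-4,0,30,-36,145,-8,0,45,-54,145,-12,0,60,-72,145,-16,0,75,-90,145,-20,0,90,-108,145,-24,0]'
python3 -m inch '[20,-24,0,-5,0,40,-48,0,-10,0,60,-72,0,-13,0,80,-96,0,-13,0,100,-120,0,-13,0,100,-120,0,-13,0,100,-120,0,-13,0,100,-120,0,-13,0]'
```

```text
t: 10.55
tool_pos: [0.4336, 0.0226, 0.0054]
orientation: [2.971, 1.016, 0.004]
force: [-2.3, 0.1, 6.7]
opening: 0.0314
gripper_force: 25.0
t: 11.38
tool_pos: [0.5228, -0.0863, 0.1493]
orientation: [3.119, 0.371, 0.001]
force: [0.4, -0.8, 0.5]
opening: 0.0318
gripper_force: 25.0
t: 12.05
tool_pos: [0.6217, -0.205, 0.1486]
orientation: [-3.141, -0.021, 0.001]
force: [-0.1, 0.0, 0.5]
opening: 0.0318
gripper_force: 25.0
```

```bash
python3 -m inch '[0,0,-40,0,0,0,0,-80,0,0,0,0,-110,0,0,0,0,-125,0,0,0,0,-134,0,0,0,0,-134,0,0,0,0,-134,0,45,0,0,-134,0,45,0,0,-134,0,45,0,0,-134,0,45]'
python3 -m inch '[0,0,25,0,45,0,0,60,0,45,0,0,60,0,45,0,0,60,0,45]'
python3 - <<'E'
from h import *
im,K,E=cam("top");s,_,_=cam("side")
cv2.imwrite("pics/p3.png",np.hstack([cv2.resize(im[180:260,290:410],(600,400)),cv2.resize(s[250:350,310:410],(200,200)).repeat(2,0)]))
E
```

```text
t: 12.88
tool_pos: [0.6232, -0.2058, 0.0165]
orientation: [3.14, 0.021, 0.004]
force: [-0.3, 0.8, 0.6]
opening: 0.0415
gripper_force: 0.0
t: 13.22
tool_pos: [0.6247, -0.2065, 0.079]
orientation: [3.139, 0.021, 0.011]
force: [-0.7, 0.6, -0.1]
opening: 0.0422
gripper_force: 0.0
```

View pics/p3.png

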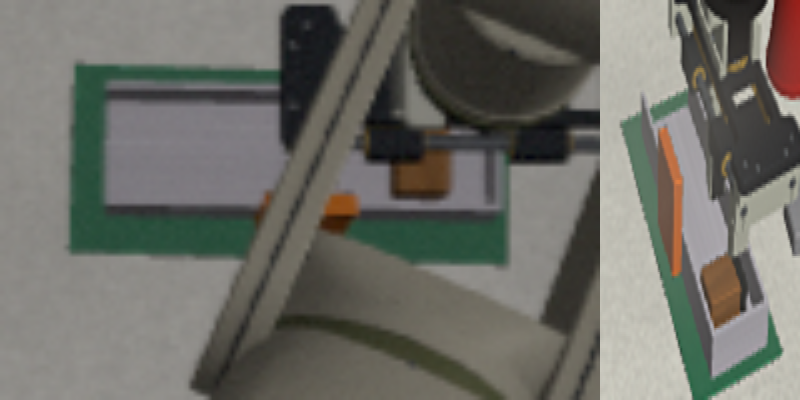

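Heel 1 lies in the chute near the back (crop 420,165). Next is heel 2 at (435,-114).

```bash
python3 -m inch '[0,0,40,0,60,-20,10,70,4,60,-50,24,70,8,60,-80,38,70,14,60,-110,53,70,14,60,-140,68,70,14,60,-170,83,60,14,60,-187,91,40,14,60,-187,91,10,14,60,-187,91,-20,14,60]'
python3 -m inch '[0,0,-25,0,60,0,0,-50,0,60,0,0,-50,0,60,0,0,-50,0,60]'
```

```text
t: 14.15
tool_pos: [0.4341, -0.1138, 0.0536]
orientation: [3.115, 0.404, 0.002]
force: [0.1, -0.0, -0.0]
opening: 0.0556
gripper_force: 0.0
t: 14.48
tool_pos: [0.4335, -0.1137, 0.0029]
orientation: [-3.114, -0.403, 0.005]
force: [-0.4, 0.0, 0.7]
opening: 0.056
gripper_force: 0.0
```

```bash
python3 -m inch '[0,0,2,0,0,0,0,2,0,0,0,0,2,0,0,0,0,2,0,0,0,0,2,0,0,0,0,25,0,0,0,0,60,0,0,0,0,100,0,0,0,0,130,0,0,0,0,145,0,0]'
python3 -m inch '[22,-4,0,-4,0,44,-8,0,-8,0,66,-12,0,-14,0,88,-16,0,-14,0,110,-20,0,-14,0,132,-24,0,-14,0,154,-28,0,-14,0,176,-32,0,-14,0,188,-34,0,-14,0,188,-34,-20,-14,0]'
python3 -m inch '[0,0,-35,0,0,0,0,-70,0,0,0,0,-95,0,0,0,0,-115,0,0,0,0,-115,0,0,0,0,-115,0,45,0,0,-115,0,45,0,0,-115,0,45,0,0,-80,0,45,0,0,-40,0,45]'
```

```text
t: 15.32
tool_pos: [0.4369, -0.115, 0.1546]
orientation: [3.113, 0.403, 0.009]
force: [0.0, -0.6, -0.4]
opening: 0.0319
gripper_force: 24.9
t: 16.15
tool_pos: [0.6276, -0.1495, 0.1339]
orientation: [3.139, 0.021, 0.012]
force: [1.5, -0.3, 1.0]
opening: 0.0319
gripper_force: 24.9
t: 16.98
tool_pos: [0.6201, -0.1474, 0.0873]
orientation: [-3.139, -0.021, 0.01]
force: [-0.0, -0.2, 1.1]
opening: 0.042
gripper_force: 0.0
```

```bash
python3 - <<'E'
from heels import *
im,K,E=cam("top")
for h in heels(im,K,E): print(h)
E
python3 -m inch '[0,0,40,0,60,-20,-24,60,7,60,-44,-48,60,14,60,-67,-74,60,21,60,-90,-100,60,28,60,-113,-126,60,35,60,-136,-152,60,42,60,-160,-180,60,49,60,-180,-205,60,56,60,-192,-215,60,63,60]'
python3 -m inch '[0,0,-30,7,60,0,0,-60,13,60,0,0,-90,13,60,0,0,-110,13,60,0,0,-110,13,60,0,0,-110,13,60]'
```

```text
(343, -432, 23, 139, 110, 411)
(430, -363, 49, 31, 77, 204)
(554, -390, 30, 51, 118, 191)
(591, -142, 31, 56, 91, 167)
t: 17.87
tool_pos: [0.4291, -0.3667, 0.1513]
orientation: [2.662, 1.663, -0.001]
force: [0.1, 0.5, 0.5]
opening: 0.0557
gripper_force: 0.0
t: 18.37
tool_pos: [0.4306, -0.363, 0.0397]
orientation: [-2.462, -1.95, 0.0]
force: [0.4, 0.2, 0.8]
opening: 0.0557
gripper_force: 0.0
```

```bash
python3 -m inch '[0,0,-20,0,60,0,0,-35,0,60,0,0,-35,0,60,0,0,-35,0,0,0,0,-35,0,0,0,0,-35,0,0,0,0,-35,0,0,0,0,-35,0,0,0,0,0,0,0,0,0,30,0,0]'
python3 -m inch '[0,0,35,0,0,0,0,75,-7,0,20,28,90,-14,0,40,56,90,-21,0,60,84,90,-28,0,80,112,90,-35,0,100,140,90,-42,0,120,168,90,-49,0,140,196,90,-56,0,160,224,90,-63,0]'
python3 -m inch '[20,28,0,-7,0,31,48,0,-13,0,31,48,0,-13,0,31,48,-35,-13,0,31,48,-70,-13,0,31,48,-110,-13,0,31,48,-135,-13,0,31,48,-143,-13,0,31,48,-143,-13,0,31,48,-143,-13,0]'
```

```text
t: 19.2
tool_pos: [0.4296, -0.3619, 0.069]
orientation: [-2.459, -1.948, 0.001]
force: [0.6, -1.3, 0.7]
opening: 0.032
gripper_force: 25.0
t: 20.03
tool_pos: [0.5917, -0.1377, 0.16]
orientation: [3.12, 0.367, 0.0]
force: [-0.2, -0.5, -0.4]
opening: 0.0316
gripper_force: 25.0
t: 20.87
tool_pos: [0.622, -0.0918, 0.0172]
orientation: [3.141, 0.022, 0.0]
force: [0.6, 0.9, -0.1]
opening: 0.0319
gripper_force: 25.0
```

```bash
python3 -m inch '[0,0,0,0,45,0,0,0,0,45,0,0,0,0,45,0,0,35,0,45,0,0,60,0,20,0,30,60,0,0,0,47,60,0,0,0,47,30,0,0,0,47,0,0,0,0,47,-3,0,0]'
python3 -m inch '[0,-8,0,0,0,0,-18,0,0,0,0,-28,0,0,0,0,-38,0,0,0,0,-48,0,0,0,0,-58,0,0,0,0,-68,0,0,0,0,-77,0,0,0,0,-77,0,0,0,0,-77,0,0,0]'
python3 -m inch '[0,10,20,0,0,0,10,60,0,0,0,10,100,0,20,0,10,130,0,60,0,-20,130,-7,60,0,-50,130,-14,60,0,-80,130,-21,60,0,-110,130,-28,60,0,-140,130,-35,60,-10,-170,130,-42,60]'
python3 - <<'E'
from h import *
im,K,E=cam("top");s,_,_=cam("side")
cv2.imwrite("pics/p4.png",np.hstack([cv2.resize(im[180:260,290:410],(510,340)),cv2.resize(s[250:350,310:410],(290,340))]))
E
```

```text
t: 21.7
tool_pos: [0.6183, -0.0433, 0.0088]
orientation: [-3.14, -0.022, 0.011]
force: [-0.2, -0.1, -2.1]
opening: 0.0066
gripper_force: 0.0
t: 22.53
tool_pos: [0.6219, -0.1219, 0.0136]
orientation: [-3.141, -0.019, 0.0]
force: [-1.1, -0.1, 0.0]
opening: 0.0001
gripper_force: 0.0
t: 23.37
tool_pos: [0.6128, -0.2916, 0.1434]
orientation: [-2.937, 1.113, -0.001]
force: [0.1, -0.6, 0.1]
opening: 0.0492
gripper_force: 0.0
```

View pics/p4.png

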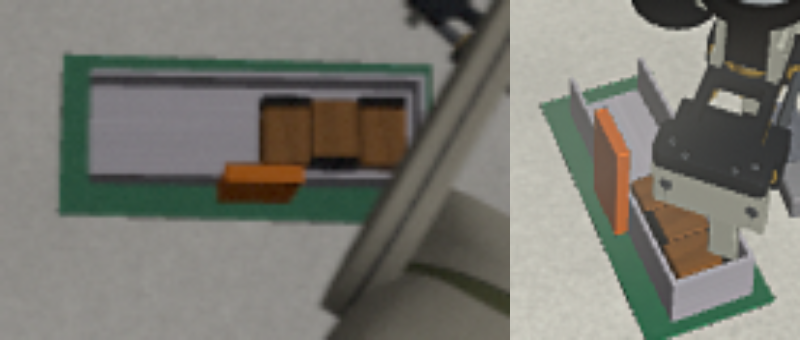

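All three heels are packed together at the back of the chute (crop 285, 335 and 380 at row 130). Heel 4 is next.

```bash
python3 -m inch '[-15,-25,0,-7,60,-30,-50,0,-14,60,-45,-75,0,-21,60,-58,-98,0,-21,60,-58,-98,-30,-21,60,-58,-98,-70,-21,60,-58,-98,-90,-21,60,-58,-98,-90,-21,60]'
python3 - <<'E'
from h import *
s,_,_=cam("side")
cv2.imwrite("pics/p5.png",cv2.resize(s[300:460,290:490],(600,480)))
E
```

```text
t: 24.13
tool_pos: [0.5505, -0.3852, 0.0464]
orientation: [-2.689, 1.62, 0.017]
force: [-1.1, 0.8, -1.5]
opening: 0.0558
gripper_force: 0.0
```

View pics/p5.png

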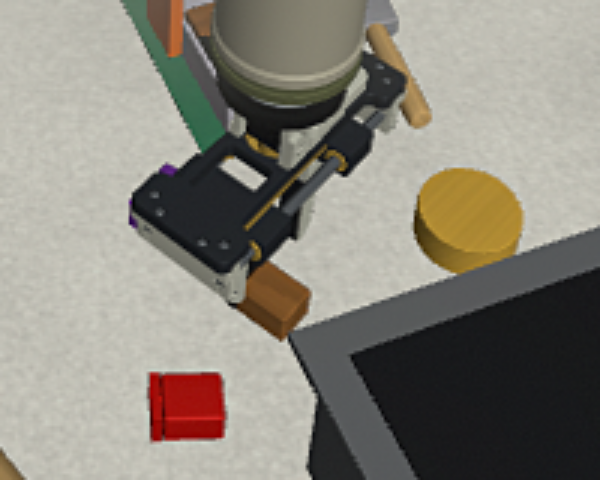

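The heel is still in place: its brown end (crop 275,300) shows beyond the near finger, as expected for this grasp. Gripping it now.

```bash
python3 -m inch '[0,-2,-25,0,60,0,-2,-46,0,60,0,-2,-46,0,60,0,-2,-46,0,0,0,-2,-46,0,0,0,-2,-46,0,0,0,-2,-46,0,0,0,-2,-46,0,0,0,-2,-20,0,0,0,-2,20,0,0]'
python3 -m inch '[0,0,40,0,0,0,0,80,7,0,7,31,90,14,0,14,62,90,21,0,21,93,90,28,0,28,124,90,35,0,35,155,90,42,0,42,186,90,49,0,49,217,90,56,0,56,248,90,63,0]'
python3 -m inch '[12,30,0,0,0,12,55,0,0,0,12,55,0,0,0,12,55,-20,0,0,12,55,-20,0,0]'
```

```text
t: 25.02
tool_pos: [0.5507, -0.3887, 0.0691]
orientation: [-2.688, 1.623, 0.015]
force: [0.2, -0.2, -1.1]
opening: 0.0316
gripper_force: 25.0
t: 25.85
tool_pos: [0.6102, -0.1418, 0.1643]
orientation: [3.141, 0.03, 0.001]
force: [-0.4, 0.3, 0.4]
opening: 0.032
gripper_force: 25.0
t: 26.27
tool_pos: [0.6205, -0.0877, 0.141]
orientation: [-3.141, -0.022, 0.005]
force: [-1.3, 0.1, -1.7]
opening: 0.0317
gripper_force: 25.0
```

```bash
python3 -m inch '[0,-2,-40,0,0,0,-2,-80,0,0,0,-2,-110,0,0,0,-2,-124,0,0,0,-2,-124,0,0,0,-2,-124,0,45,0,-2,-124,0,45,0,-2,-124,0,45,0,-2,-80,0,45,0,-2,-40,0,45]'
python3 -m inch '[-20,0,40,0,60,-60,-20,60,7,60,-100,-40,60,14,60,-140,-60,60,21,60,-180,-80,60,28,60,-200,-100,60,35,60,-220,-130,60,42,60,-240,-160,60,49,60,-240,-180,60,56,60,-240,-180,60,63,60]'
python3 - <<'E'
from heels import *
im,K,E=cam("top");s,Ks,Es=cam("side")
for h in heels(im,K,E): print(h)
cv2.imwrite("pics/p6.png",np.hstack([cv2.resize(im[150:330,170:480],(560,325)),cv2.resize(s[240:365,310:402],(239,325))]))
E
```

```text
t: 27.1
tool_pos: [0.6195, -0.0898, 0.1017]
orientation: [-3.14, -0.021, 0.009]
force: [1.5, -0.5, 1.9]
opening: 0.0419
gripper_force: 0.0
t: 27.93
tool_pos: [0.3808, -0.2749, 0.1652]
orientation: [2.694, 1.607, -0.0]
force: [0.9, -0.4, -0.5]
opening: 0.0558
gripper_force: 0.0
(326, -382, 53, 29, 67, 113)
(620, -91, 46, 28, 1, 178)
```

View pics/p6.png

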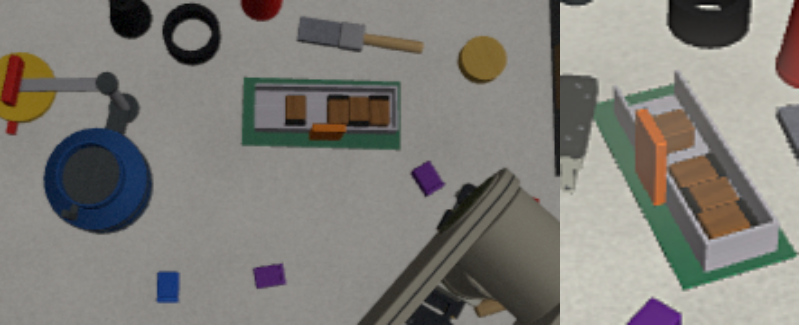

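All four heels lie in the chute (top crop columns 295, 338, 358 and 378). Before gripping the chute I'll check for a fifth heel and measure the handle and mouth.

Run:
```python
from heels import *
im=cv2.imread("pics/t2.png"); d=np.load("top.npz"); K,E=d["K"],d["E"]
print(heels(im,K,E,130,90,600,470))
im,K,E=cam("top"); s,Ks,Es=cam("side")
hsv=cv2.cvtColor(im,cv2.COLOR_BGR2HSV)[225,330:360]; print(hsv[::4].tolist())
m,cs=blobs(im,(6,200,120),(16,255,255),20,(330,205,380,240))
for c in cs: print(cv2.boundingRect(c))
_,cs=blobs(s,(6,200,120),(16,255,255),20,(310,250,400,330))
for c in cs:
    x,y,w,h=cv2.boundingRect(c);print(x,y,w,h); P=c[:,0]
    print("tops",P[P[:,1].argmin()],P[P[:,0].argmax()],P[P[:,1].argmax()])
for y in(-.114,-.139,-.164): print(proj(K,E,[.581,y,.083]),proj(Ks,Es,[.575,y,.083]),proj(Ks,Es,[.575,y,.04]))
print("mouth",on(K,E,219.8,246.9,.14), proj(K,E,[.498,.199,.14]))
cv2.imwrite("pics/p7.png",np.hstack([cv2.resize(im[215:275,185:260],(400,320),interpolation=cv2.INTER_CUBIC),cv2.resize(im[195:243,325:385],(400,320),interpolation=cv2.INTER_CUBIC)]))
```

```text
[(430, -363, 49, 31, 77, 204), (433, 23, 45, 30, 38, 177), (435, -114, 44, 31, 15, 180), (554, -390, 30, 51, 118, 190), (588, -144, 51, 25, 87, 121), (699, -511, 132, 32, 0, 403), (732, -244, 90, 18, 83, 185)]
[[76, 129, 75], [75, 124, 76], [76, 127, 76], [12, 246, 57], [10, 178, 63], [13, 242, 58], [14, 247, 60], [13, 217, 61]]
(343, 219, 18, 4)
[342.70888069 220.44139373] [337.47205192 282.19359555] [337.33669096 295.33171735]
[352.06645814 220.67163065] [341.40334943 289.0011519 ] [341.17361229 302.20092742]
[361.42203357 220.9018183 ] [345.47253677 296.04748254] [345.14190647 309.30533326]
mouth [0.49439843 0.19901201 0.14      ] [219.88238059 245.48388869]
```

View pics/p7.png

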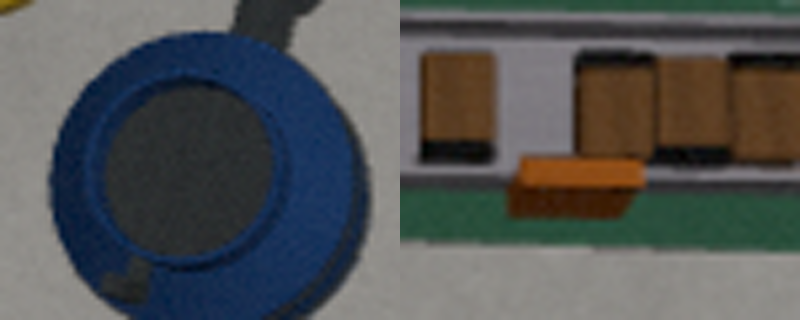

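Rim centre is at crop (187,170), giving a mouth position of about (0.496,0.199). The handle's top centre is at crop (582,172), which matches (0.581,-0.139). The catch is at crop (125,280). There is no fifth heel, so next I grip the handle slightly ahead of its middle.

```bash
python3 -m inch '[30,20,0,7,50,60,45,0,14,50,90,70,0,21,50,120,95,0,29,50,150,120,0,29,50,180,140,0,29,50,200,148,0,29,50,200,148,0,29,50,200,148,-40,29,50,200,148,-60,29,50]' 60
python3 -m inch '[0,0,0,0,50,0,0,0,0,50]'
```

```text
t: 28.97
tool_pos: [0.582, -0.1208, 0.1014]
orientation: [2.213, 2.23, -0.0]
force: [-1.2, 0.2, -2.1]
opening: 0.0467
gripper_force: 0.0
t: 29.13
tool_pos: [0.5805, -0.1213, 0.102]
orientation: [-2.211, -2.228, 0.003]
force: [-0.1, 0.5, 0.9]
opening: 0.0464
gripper_force: 0.0
```

```bash
python3 -m inch '[0,-6,-20,0,50,0,-6,-40,0,50,0,-6,-53,0,50,0,-6,-53,0,50,0,-6,-53,0,0,0,-6,-53,0,0,0,-6,-53,0,0,0,-6,-53,0,0,0,-6,-53,0,0,0,-6,-53,0,0]' 60
python3 -m inch '[0,0,2,0,0,0,0,5,0,0,0,0,9,0,0,0,0,14,0,0,0,0,20,0,0,0,0,25,0,0,0,0,30,0,0,0,0,33,0,0,0,0,35,0,0,0,0,35,0,0]'
python3 - <<'E'
from h import *
s,_,_=cam("side");print(robot.read_state()['wrist_torque'])
cv2.imwrite("pics/p8.png",cv2.resize(s[230:365,270:440],(680,540)))
E
```

```text
t: 29.97
tool_pos: [0.5826, -0.1284, 0.0508]
orientation: [2.211, 2.23, 0.001]
force: [3.5, 0.9, 0.8]
opening: 0.0118
gripper_force: 60.0
t: 30.8
tool_pos: [0.5823, -0.1284, 0.0857]
orientation: [2.211, 2.231, 0.001]
force: [-1.8, 0.2, -3.3]
opening: 0.0114
gripper_force: 60.0
[ 0.05200346  0.04707606 -0.02834333]
```

View pics/p8.png

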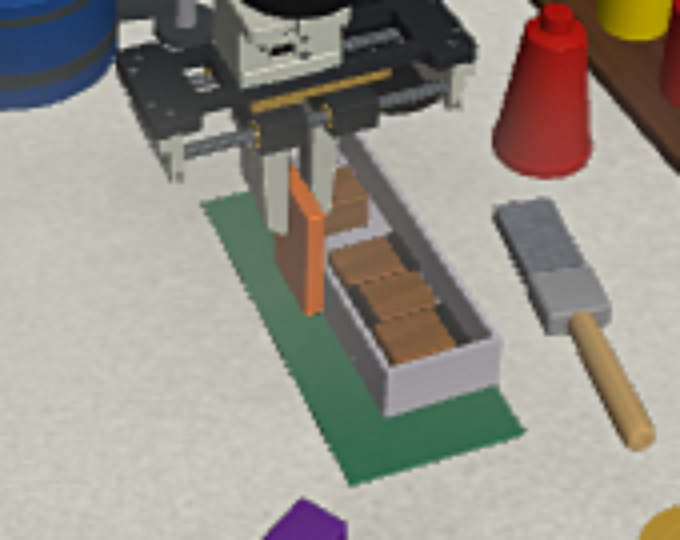

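The chute is lifted level with all four heels inside. Now raise it and carry it, turning gently towards the drum.

```bash
python3 -m inch '[0,0,8,0,0,0,0,22,0,0,0,0,38,0,0,0,0,55,0,0,0,0,72,1,0,0,2,90,3,0,0,5,108,6,0,0,10,125,10,0,0,16,140,14,0,0,24,153,18,0]'
python3 -m inch '[0,9,11,4,0,0,19,20,9,0,0,29,27,14,0,0,39,32,19,0,0,49,35,24,0,0,59,37,29,0,0,69,37,34,0,0,79,37,39,0,0,89,37,44,0,0,99,37,49,0]'
python3 -m inch '[0,10,0,5,0,0,20,0,10,0,0,30,0,15,0,0,40,0,20,0,0,50,0,25,0,0,60,0,30,0,0,70,0,35,0,0,80,0,40,0,0,90,0,45,0,0,100,0,50,0]'
python3 -c "
from plant import robot;s=robot.read_state();print(s['q'].round(2),s['wrist_torque'].round(2))"
```

```text
t: 31.68
tool_pos: [0.5823, -0.1045, 0.241]
orientation: [1.83, 2.551, 0.001]
force: [-0.3, -0.3, -3.8]
opening: 0.0119
gripper_force: 60.0
t: 32.52
tool_pos: [0.582, -0.0048, 0.2765]
orientation: [0.606, 3.081, -0.0]
force: [0.1, -0.1, -3.9]
opening: 0.0115
gripper_force: 60.0
t: 33.35
tool_pos: [0.582, 0.0952, 0.2765]
orientation: [-0.753, 3.049, -0.001]
force: [-0.4, -0.3, -3.8]
opening: 0.0114
gripper_force: 60.0
[ 0.08  0.08  1.43 -0.    1.62 -1.98] [ 0.   -0.07  0.03]
```

```bash
python3 -m inch '[0,10,0,4,0,0,20,0,8,0,0,30,0,12,0,0,40,0,16,0,0,50,0,20,0,0,60,0,24,0,-1,70,0,28,0,-1,80,0,31,0,-2,90,0,33,0,-2,100,0,34,0]'
python3 -m inch '[0,10,0,0,0,0,20,0,0,0,0,30,0,0,0,0,40,0,0,0,0,50,0,0,0,0,59,0,0,0,0,66,0,0,0,0,70,0,0,0,0,70,0,0,0,0,70,-6,0,0]'
python3 - <<'E'
from h import *
s,_,_=cam("side");t,_,_=cam("top");st=robot.read_state();print(st['wrist_torque'],st['q'][5])
cv2.imwrite("pics/p9.png",np.hstack([cv2.resize(t[150:290,150:290],(400,400)),cv2.resize(s[110:250,210:350],(400,400))]))
E
```

```text
t: 34.18
tool_pos: [0.58, 0.1954, 0.2761]
orientation: [-1.608, 2.698, -0.001]
force: [0.6, -0.8, -3.0]
opening: 0.0118
gripper_force: 60.0
t: 35.02
tool_pos: [0.5806, 0.265, 0.2702]
orientation: [-1.606, 2.698, -0.001]
force: [-0.0, 0.2, -3.7]
opening: 0.0117
gripper_force: 60.0
[-0.02753223 -0.14035264  0.00648284] -2.296659109337331
```

View pics/p9.png

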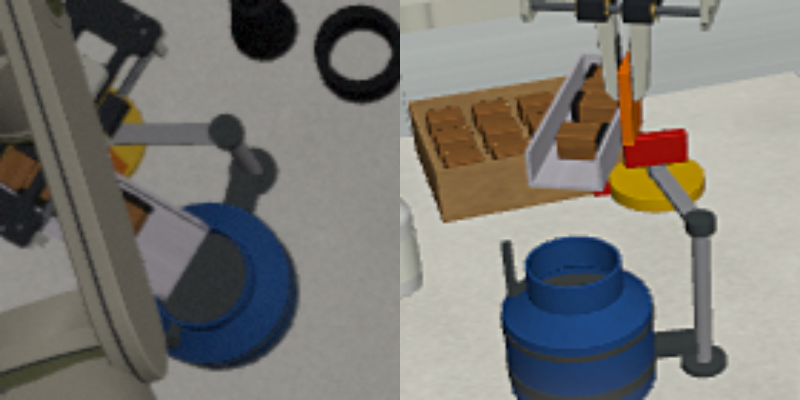

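The chute is level above the mouth with the heels in it. The spout edge's midpoint is at top crop (187,266). A quick check of the spout position against the mouth.

Run:
```python
from h import *
d=np.load("top.npz")
f=lambda x,y,z:on(d["K"],d["E"],150+x/2.857,150+y/2.857,z).round(4)
print(f(165,298,.226),f(210,235,.226),f(187,266,.226))
```

```text
[0.4651 0.2102 0.226 ] [0.5181 0.1763 0.226 ] [0.4919 0.1937 0.226 ]
```

```bash
python3 -m inch '[1,2,-5,0,0,2,4,-10,0,0,2,4,-14,0,0,1,2,-17,0,0,-1,-1,-19,0,0,-2,-4,-21,0,0,-4,-7,-24,0,0,-4,-7,-24,0,0]' 25
python3 - <<'E'
from h import *
s,_,_=cam("side");st=robot.read_state();print(st['wrist_torque'],st['gripper_force'])
cv2.imwrite("pics/p10.png",cv2.resize(s[110:250,210:350],(500,500)))
E
```

```text
t: 35.78
tool_pos: [0.5759, 0.257, 0.2454]
orientation: [-1.606, 2.7, -0.001]
force: [-1.5, -0.7, 4.3]
opening: 0.0119
gripper_force: 25.0
[0.07691882 0.00623016 0.01766544] 25.000799596309662
```

View pics/p10.png

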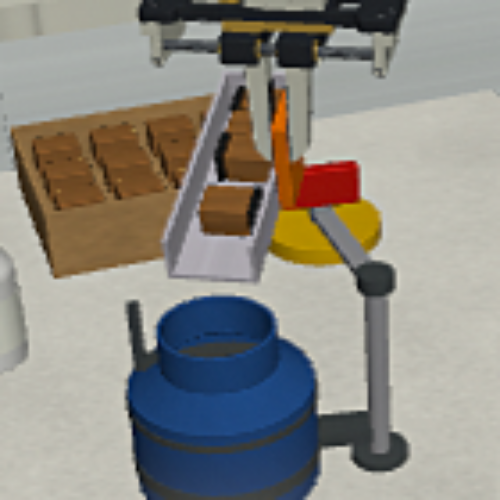

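The chute is tipping on the bar, spout down, with the heels still lying in it. The spout edge's midpoint is at crop (214,276). I'll compute where that is.

Run:
```python
from h import *
d=np.load("side.npz");D=np.load("top.npz")
f=lambda x,y,z:on(d["K"],d["E"],210+x/3.571,110+y/3.571,z).round(4)
for z in(.18,.19): print(f(170,272,z),f(258,280,z),f(214,276,z))
for z in (.14,): print("mouth rim L,R,top,bot",f(158,330,z),f(279,333,z),f(218,297,z),f(218,362,z))
```

```text
[0.4732 0.2247 0.18  ] [0.5328 0.1888 0.18  ] [0.5032 0.2066 0.18  ]
[0.4701 0.2078 0.19  ] [0.5288 0.1725 0.19  ] [0.4996 0.1901 0.19  ]
mouth rim L,R,top,bot [0.4563 0.2103 0.14  ] [0.5422 0.1725 0.14  ] [0.5121 0.2404 0.14  ] [0.488  0.1507 0.14  ]
```

```bash
python3 -m inch '[-2,-3,-3,0,0,-4,-7,-6,0,0,-6,-10,-9,0,0,-8,-14,-12,0,0,-10,-18,-16,0,0,-12,-21,-20,0,0,-14,-24,-23,0,0,-15,-26,-26,0,0,-15,-26,-26,0,0,-15,-26,-26,0,0]'
python3 - <<'E'
from h import *
s,_,_=cam("side");st=robot.read_state();print(st['wrist_torque'],st['force'])
cv2.imwrite("pics/p11.png",cv2.resize(s[110:250,210:350],(500,500)))
hsv=cv2.cvtColor(s,cv2.COLOR_BGR2HSV);m=cv2.inRange(hsv,np.array((6,80,50)),np.array((18,220,220)))[110:250,250:300]
for r in range(0,140,5): print(r+110,''.join('#' if x else '.' for x in m[r]))
E
```

```text
t: 36.67
tool_pos: [0.5604, 0.2312, 0.218]
orientation: [1.605, -2.698, -0.0]
force: [-1.5, -2.2, -1.3]
opening: 0.0121
gripper_force: 25.0
[-0.25554447 -0.07397542  0.01252328] [-1.47347029 -2.18265456 -1.02526206]
110 ..................................................
115 ..................................................
120 ..................................................
125 ..................................................
130 ..................................................
135 ..................................................
140 .....###########..................................
145 ###############...................................
150 ##.############......................#............
155 #####.########....................................
160 #############.....................................
165 ############..........................#...........
170 ###########.........................#.............
175 ##########........................................
180 #########.........................................
185 .............###############......................
190 .............###############......................
195 ..............########...###......................
200 .........##############...........................
205 .........##############...........................
210 ..................................................
215 ..................................................
220 ..................................................
225 ..................................................
230 ..................................................
235 ..................................................
240 ..................................................
245 ..................................................
```

```bash
python3 -m inch '[0,0,0,0,0,0,0,0,0,0,0,0,0,0,0,0,0,0,0,0,0,0,0,0,0,0,0,0,0,0]'
cat > asc.py <<'E'
from h import *
def asc(r0,r1,c0,c1,st=3):
    s,_,_=cam("side");hsv=cv2.cvtColor(s,cv2.COLOR_BGR2HSV)
    for r in range(r0,r1,st):
        L=''
        for c in range(c0,c1):
            h,S,v=map(int,hsv[r,c])
            L+= '#' if 6<=h<=18 and S>=80 and v>50 else 'b' if 95<h<130 and S>120 else 'y' if 19<h<32 and S>150 else 'R' if (h<5 or h>174) and S>150 else 'k' if v<55 else '.' 
        print(r,L)
E
python3 -c "
from asc import *
asc(150,225,225,330)"
```

```text
t: 37.22
tool_pos: [0.5609, 0.2318, 0.2188]
orientation: [1.607, -2.699, -0.0]
force: [-0.8, -1.3, -1.5]
opening: 0.0116
gripper_force: 25.0
150 ###########################k############..................k..##..........................................
153 ###########k##################k########...................bk###..........................................
156 ##########.###################k#######.....................####........RRRRRRRRRRRRRRR...................
159 ##############k#######################.....................#####......RRRRRRRRRRRRRRR....................
162 ##################################k##......................#####......RRRRRRRRRRRRRRRR...................
165 ##################k##################......................R####.....RRRRRRRRRRRRRRRR....................
168 #k##################################.........................###..##.#yy......yyyyyyyyyyyyy..............
171 ####################################..........................#####.yyyy.........yyyyyyyyyyy.............
174 ###################################............................####yyyyyyyy
[... 1090 characters left out ...]
........................................
207 ......................kkk....bbbbbbbb..................bbbbbbbbbbbbb.....................................
210 .......................k.....kbbbbbbbbbbbbbbbbbbbbbbbbbbbbbbbbbbbbbbbbb..................................
213 .......................k..bbbbbbbbbbbbbbbbbbbbbbbbbbbbbbbbbbbbbbbbbbbbbbb................................
216 .....................bbbbbbbbbbbbbbbbbbbbbbbbbbbbbbbbbbbbbbbbbbbbbbbbbbbb................................
219 .....................bbbbbbbbbbbbbbbbbbbbbbbbbbbbbbbbbbbbbbbbbbbbbbbbbbbb................................
222 .....................bbbbbbbbbbbbbbbbbbbbbbbbbbbbbbbbbbbbbbbbbbbbbbbbbbbb...............k................
```

No wood is left in the chute or on the rim. Now lift and carry the chute back towards the mat at a firm grip.

```bash
python3 -m inch '[0,0,0,0,0,0,0,15,0,0,0,0,40,0,0,0,0,70,0,0,0,0,100,0,0,0,-10,100,0,0,0,-30,100,-4,0,0,-50,100,-10,0,0,-70,100,-16,0,0,-90,100,-22,0]' 60
python3 -m inch '[3,-20,0,-6,0,6,-40,0,-12,0,8,-60,0,-18,0,10,-80,0,-24,0,12,-100,0,-30,0,14,-120,0,-36,0,16,-140,0,-42,0,18,-160,0,-48,0,20,-180,0,-54,0,21,-200,0,-60,0]'
python3 -m inch '[0,-20,0,-6,0,0,-40,0,-12,0,0,-60,0,-18,0,0,-68,0,-24,0,0,-68,0,-30,0,0,-68,0,-36,0,0,-68,0,-42,0,0,-68,0,-48,0,0,-68,0,-54,0,0,-68,0,-60,0]'
python3 -m inch '[0,0,-10,-6,0,0,0,-20,-8,0,0,0,-20,-8,0,0,0,-20,-8,0]'
python3 - <<'E'
from heels import *
im,K,E=cam("top");cv2.imwrite("pics/t12.png",im)
print(heels(im,K,E,130,90,520,350)); st=robot.read_state();print(st['wrist_torque'])
s,_,_=cam("side");cv2.imwrite("pics/s12.png",s)
hsv=cv2.cvtColor(im,cv2.COLOR_BGR2HSV)
for r in range(228,268,2):print(r,''.join('#' if 6<=h<=18 and S>=80 and v>30 else 'b' if 95<h<130 and S>120 else 'k' if v<60 else '.' for h,S,v in hsv[r,195:250].astype(int)))
E
```

```text
t: 38.1
tool_pos: [0.5608, 0.1408, 0.3181]
orientation: [1.055, -2.959, -0.0]
force: [0.3, 0.5, -2.8]
opening: 0.0119
gripper_force: 60.0
t: 38.93
tool_pos: [0.5818, -0.0593, 0.318]
orientation: [-0.566, -3.089, -0.0]
force: [0.6, 0.4, -2.4]
opening: 0.0117
gripper_force: 60.0
t: 39.77
tool_pos: [0.5818, -0.1263, 0.318]
orientation: [-2.035, -2.392, -0.0]
force: [-0.4, -0.6, -3.2]
opening: 0.012
gripper_force: 60.0
t: 40.1
tool_pos: [0.5814, -0.1261, 0.2976]
orientation: [-2.189, -2.251, 0.001]
force: [-0.8, -0.5, -3.4]
opening: 0.0118
gripper_force: 60.0
[(699, -511, 132, 32, 1, 329)]
[ 0.05818577 -0.02162478 -0.01529298]
228 ..........bbbbbbbbbbbbbbbbbbbbbbbbbbbbbbbbbbbbb........
230 .......bbbbbbbbbbbbbbbbbbbbbbbbbbbbbbbbbbbbbbbbbb......
232 ......bbbbbbbbbbbbbbkkkkkkkkkkkkkbbbbbbbbbbbbbbbbbb....
234 ....bbbbbbbbbbbbbkkkkkkkkkkkkkkkkkkkbbbbbbbbbbbbbbbb...
236 ...bbbbbbbbbbbbkkkkkkkkkkkkkkkkkkkkkkkbbbbbbbbbbbbbbbb.
238 ..bbbbbbbbbbbkkkkkkkkkkkkkkkkkkkkkkkkkkbbbbbbbbbbbbbbb.
240 .bbbbbbbbbbbkkkkkkkkkkkkkkkkkkkkkkkkkkkkbbbbbbbbbbbbbbb
242 .bbbbbbbbbbkkkkkkkkkkkkkkkkkkkkkkkkkkkkk.bbbbbbbbbbbbbb
244 bbbbbbbbbbkkkkkkkkkkkkkkkkkkkkkkkkkkkkkkkbbbbbbbbbbbbbb
246 bbbbbbbbbbkkkkkkkkkkkkkkkkkkkkkkkkkkkkkkkbbbbbbbbbbbbbb
248 bbbbbbbbbbkkkkkkkkkkkkkkkkkkkkkkkkkkkkkkkbbbbbbbbbbbbbb
250 bbbbbbbbbbkkkkkkkkkkkkkkkkkkkkkkkkkkkkkk.bbbbbbbbbbbbbb
252 bbbbbbbbbbkkkkkkkkkkkkkkkkkkkkkkkkkkkkk.bbbbbbbbbbbbbbb
254 bbbbbbbbbbbkkkkkkkkkkkkkkkkkkkkkkkkkkkkbbbbbbbbbbbbbbbb
256 bbbbbbbbbbbbkkkkkkkkkkkkkkkkkkkkkkkkkbbbbbbbbbbbbbbbbbb
258 .bbbbbbbbbbbbkkkkkkkkkkkkkkkkkkkkkkbbbbbbbbbbbbbbbbbbbb
260 ..bbbbbbbbbbbbbkkkkkkkkkkkkkkkkkkbbbbbbbbbbbbbbbbbbbbbk
262 ...bbbbbbbbbbbbbbbbkkkkkkkkkbbbbbbbbbbbbbbbbbbbbbbbbbkb
264 ....bbbbbbbbbbkkkkkbbbbbbbbbbbbbbbbbbbbbbbbbbbbbbbbkkbb
266 .....bbbbkkkbbkkkkbbbbbbbbbbbbbbbbbbbbbbbbbbbbbbbbkbbbk
```

Run:
```python
from h import *
t=cv2.imread("pics/t12.png");s=cv2.imread("pics/s12.png");o=cv2.imread("pics/p6.png")
d=t[225:268,195:248].astype(float);d=np.clip(d*4,0,255).astype(np.uint8)
a=np.hstack([cv2.resize(t[130:350,100:500],(480,264)),cv2.resize(d,(320,264))])
b=np.hstack([cv2.resize(s[120:370,180:480],(480,336),interpolation=cv2.INTER_AREA),cv2.resize(s[200:370,300:452],(320,336))])
cv2.imwrite("pics/p13.png",np.vstack([a,b]))
```

```text
(no output)
```

View pics/p13.png

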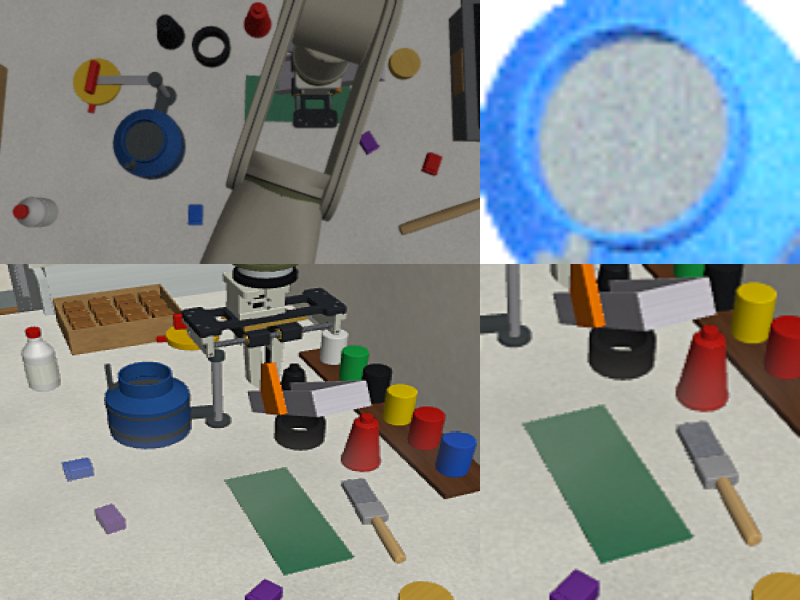

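The disc in the mouth is uniformly dark, with no heel on the rim, table or mat. Only decoys are on the bench, and the chute hangs spout-down over its mat, so the heels must be in the drum (under its near shoulder). Now set the chute down spout first and let it level out.

```bash
python3 -m inch '[0,10,-25,-1,0,0,20,-55,-1,0,0,30,-85,-1,0,0,38,-115,-1,0,0,41,-145,-1,0,0,41,-170,-1,0,0,41,-188,-1,0,0,41,-198,-1,0,0,41,-200,-1,0,0,41,-200,-1,0]' 60
python3 -m inch '[0,0,-4,0,0,0,-2,-9,0,0,0,-8,-13,0,0,0,-14,-17,0,0,0,-18,-20,0,0,0,-22,-24,0,0,0,-26,-27,0,0,0,-30,-31,0,0,0,-30,-31,0,0]' 18
python3 -c "
from plant import robot;s=robot.read_state();print(s['wrist_torque'],s['force'])"
```

```text
t: 41.03
tool_pos: [0.5821, -0.0854, 0.0993]
orientation: [-2.211, -2.232, -0.0]
force: [0.9, -0.1, -2.6]
opening: 0.0118
gripper_force: 60.0
t: 41.78
tool_pos: [0.581, -0.1158, 0.0665]
orientation: [-2.211, -2.229, 0.002]
force: [-0.1, -1.3, -2.6]
opening: 0.0117
gripper_force: 18.0
[ 0.0084816  -0.15282881 -0.09288915] [-0.12699106 -1.28213378 -2.57806752]
```

```bash
python3 -m inch '[0,-3,-3,0,0,0,-6,-7,0,0,0,-9,-10,0,0,0,-11,-13,0,0,0,-12,-15,0,0,0,-12,-16,0,0,0,-12,-17,0,0,0,-12,-17,0,0]' 18
python3 - <<'E'
from h import *
s,_,_=cam("side");t,K,E=cam("top");st=robot.read_state();print(st['wrist_torque'],st['force'],st['tool_pos'])
cv2.imwrite("pics/s14.png",s);cv2.imwrite("pics/t14.png",t)
hsv=cv2.cvtColor(s,cv2.COLOR_BGR2HSV)
for r in range(255,352,3):print(r,''.join('O' if 6<=h<=18 and S>=150 and v>50 else 'g' if 60<h<90 and S>80 else 'k' if v<70 else 'a' if S>12 and h>110 else '.' for h,S,v in hsv[r,300:420].astype(int)))
E
```

```text
t: 42.45
tool_pos: [0.5819, -0.1272, 0.0508]
orientation: [-2.211, -2.231, 0.0]
force: [-0.0, 0.0, -1.6]
opening: 0.0117
gripper_force: 18.0
[-0.05432621 -0.05549427 -0.00730857] [ 0.11605263  0.06600633 -2.48236018] [ 0.58182625 -0.1269885   0.05081759]
255 kkkkkkkkkkkkkkkkkkkkkkkkk............kkkk..............kkkkkkkkkkkkkkkkkkkkkkkkkkkkkkkk.........k.......................
258 kkkkkkkkkkkkkkkkkkk..kkkkk.............................kkkkkkkkkkkkk........kkkkkk.............k........................
261 kkkkkkkkkkkkkkkkk......kkkkk.................kkkkkkkkkkk......................................k.........................
264 ..kk............k.......kkkkkk..kkkkkkkkkkkk...........kkkkkkk..................k.......................................
267 ...kk..........................................kkk.kkk........k.........................................................
270 ..............................................................k.........................................................
273 ...........................................................kkk.............................
[... 2579 characters left out ...]
.....gggggggggggaa.............................aagggggg....................
339 ...................................................ggggggggggg.a...............a..aa...ggggggggggg......................
342 .....................................................ggggggggggg.a..a...aaa..ggggggggggg................................
345 .......................................................ggggggggggggggggggggggg..........................................
348 ........................................................gggggggggggg....................................................
351 ........................................................................................................................
```

```bash
cat > cmp.py <<'E'
from h import *
import sys
for f in ("pics/side0.png",sys.argv[1]):
    s=cv2.imread(f);hsv=cv2.cvtColor(s,cv2.COLOR_BGR2HSV)
    print(f)
    for r in list(range(288,318,6))+list(range(318,350,3)):print(r,''.join('O' if 6<=h<=18 and S>=150 and v>50 else 'g' if 60<h<90 and S>80 else 'k' if v<70 else 'W' if v>185 else '.' for h,S,v in hsv[r,330:405].astype(int)))
E
python3 cmp.py pics/s14.png
```

```text
pics/side0.png
288 .............OOOO.......................WWWWWWWWWWWWWWWWWWWWWWWWWkk........
294 ................OOOOO.......................WWWWWWWWWWWWWWWWWWWWWWW.kk.....
300 .................OOO............................WWWWWWWWWWWWWWWWWWWWWW.k...
306 WWWW.............OOOO...............................WWWWWWWWWWWWWWWWWWWWWkk
312 WWWWWWWg.........OOOO...................................WWWWWWWWWWWWWWWWWWW
318 WWWWWWWWWW.g..g.OOO.........................................WWWWWWWWWWWWWWW
321 WWWWWWWWWWW.ggg.gg.ggg.......W................................WWWWWWWWWWWWW
324 WWWWWWWWWWWWW.gggggggggg.......W................................WWWWWWWWWWW
327 WWWWWWWWWWWWWWWggggggggggg.......................................WWWWWWWWWW
330 WWWWWWWWWWWWWWWW.gggggggggg.....................................gg.WWWWWWWW
333 WWWWWWWWWWWWWWWWWWggggggggggg.......W...........................gggg.WWWWWW
336 WWWWWWWWWWWWWWWWWWW.ggggggggggg................................ggggggg.WWWW
339 WWWWWWWWWWWWWWWWWWWWWggggggggggg......................gggggggggggggg..WWWWW
342 WWWWWWWWWWWWWWWWWWWWWW.ggggggggggg.......
[... 787 characters left out ...]
ggggggggg.........................................WWWWWWWWWW
327 WWWWWWWWWWWWWWWgggggggggg........................................WWWWWWWWWW
330 WWWWWWWWWWWWWWWW.gggggggggg......................................g.WWWWWWWW
333 WWWWWWWWWWWWWWWWWWggggggggggg....................................ggg.WWWWWW
336 WWWWWWWWWWWWWWWWWWW.ggggggggggg.................................gggggg.WWWW
339 WWWWWWWWWWWWWWWWWWWWWggggggggggg.........................ggggggggggg..WWWWW
342 WWWWWWWWWWWWWWWWWWWWWW.ggggggggggg.............ggggggggggg..WWWWWWWWWWWWWWW
345 WWWWWWWWWWWWWWWWWWWWWWWW.ggggggggggggggggggggggg..WWWWWWWWWWWW.WWWWWW.WWWWW
348 WWWWWWWWWWWWWWWWWWWWWWWWWWgggggggggggg..WWWWWWWWWWWWWWWW..WWWWWWWWWWWWWWWWW
```

The chute matches its starting outline on the mat to within a pixel or so. Release, lift, and re-check it along with the whole table.

```bash
python3 -m inch '[0,0,-1,0,0,0,0,-1,0,20,0,0,-1,0,50,0,0,-1,0,50,0,0,-1,0,50,0,0,-1,0,50,0,0,25,0,50,0,0,60,0,50,0,0,100,0,50,0,0,140,0,50]' 30
python3 -m inch '[-10,15,20,-7,50,-20,45,60,-14,50,-30,85,80,-20,50,-40,125,80,-20,50,-50,165,80,-20,50,-60,205,80,-20,50,-70,245,80,-20,50,-70,285,80,-20,50,-70,320,80,-20,50,-70,320,80,-20,50]'
python3 - <<'E'
from heels import *
im,K,E=cam("top");s,_,_=cam("side");cv2.imwrite("pics/t15.png",im);cv2.imwrite("pics/s15.png",s)
print(heels(im,K,E,240,90,520,400))
a=cv2.imread("pics/top0.png")
print("diff chute",cv2.absdiff(a,im)[190:235,300:395].mean())
df=(cv2.absdiff(a,im).max(2)>40)[90:400]; n,l,st,c=cv2.connectedComponentsWithStats(df.astype(np.uint8))
for k in range(1,n):
    if st[k][4]>25: print(st[k],(c[k]+[0,90]).round())
print(robot.read_state()['tool_pos'])
E
python3 cmp.py pics/s15.png | tail -17
```

```text
t: 43.38
tool_pos: [0.5811, -0.127, 0.1918]
orientation: [-2.21, -2.23, 0.001]
force: [0.5, -0.6, -0.4]
opening: 0.0462
gripper_force: 0.0
t: 44.22
tool_pos: [0.5106, 0.1994, 0.2711]
orientation: [-2.558, -1.819, -0.003]
force: [0.5, -0.1, -0.3]
opening: 0.0464
gripper_force: 0.0
[(587, -147, 23, 56, 91, 139), (733, -244, 90, 18, 82, 185)]
diff chute 7.861520467836257
[  103    59   218   251 13906] [189. 274.]
[311 110   2  21  28] [311. 208.]
[429 138  22  18 218] [440. 236.]
[281 177  19  20 207] [290. 276.]
[333 178  16  19 218] [341. 277.]
[421 184  20  16 231] [431. 281.]
[ 498  253  142   57 4442] [572. 378.]
[0.51146524 0.19440633 0.27089374]
pics/s15.png
288 ............OOOOW.......................WWWWWWWWWWWWWWWWWWWWWWWWWkk........
294 ................OOOO........................WWWWWWWWWWWWW.WWWWWWWWW.kk.....
300 ..................OOO...........................WW.WW.WWWWWWWWWWWWWWWW.k...
306 WWWW.............OOOO...............................WWWWWWW.WWWWWWWWWWWWWkk
312 WWWWWWWg.........OOOO...................................WWWWWWWWWWWWWWWWWWW
318 .WWWW.WWWW.g.....OOOO...
[... 151 characters left out ...]
gggggggg.........................................WWWWWWWWWWW
327 WWWWWWWWW.WWWWWgggggggggg................................k........WWWW.WWWW
330 .WWW.W..WWWWWWWW.gggggggggg......................................g.WWWWWWWW
333 WWWWWWWWWWWWWWWWWWggggggggggg....................................ggg.WWWWWW
336 WWWWWWWWWWWWWWWWWWW.gggggggggg..................................gggggg.WWWW
339 WWWWWWWWWWWW.WWWWWWWWggggggggggg............................gggggggg..WWWWW
342 WWWWWWWWWWWWWWWWWWWWWW.ggggggggggg................gggggggg..WWWWWWWWW...WWW
345 WWWWWWWWWWWWWWWWWWWWWWWW.gggggggggg.....gggggggg..WWWWWWW..WW...WW.W...WWWW
348 WWWWWWWWWWWWWWWWWWWWWWWWWWgggggggggggg..WWWWWWWWWWWWWWWW..WWWWWWWWWWW.W..WW
```

Chute is in place and empty; the only changes on the table are the four vacated heel spots. Next, check the cap bar and fetch it.

```bash
python3 - <<'E'
from m import *
for n in("side","top"):
    s=cv2.imread(f"pics/{n[0]}15.png");d=np.load(f"{n}.npz");K,E=d["K"],d["E"]
    for lo,hi in(((0,150,60),(5,255,255)),((172,150,60),(180,255,255))):
        for c in blobs(s,lo,hi,15)[1]:
            print(n,cv2.minAreaRect(c))
    print("expect",[proj(K,E,[.6153+a*.033,.3035-a*.0024,z]).round(1).tolist() for a in(-1,0,1) for z in(.189,.206)])
E
python3 -m inch '[10,10,0,-7,60,20,21,0,-14,60,30,32,0,-21,60,40,43,0,-28,60,50,54,0,-35,60,60,65,0,-42,60,70,76,0,-49,60,80,87,0,-56,60,90,98,0,-63,60,104,109,0,-70,60]' 30
python3 -m inch '[0,0,-10,-5,60,0,0,-20,-5,60,0,0,-30,-5,60,0,0,-30,-5,60,0,0,-30,-5,60]'
```

```text
side ((352.0, 435.0), (22.0, 24.0), 90.0)
side ((406.7491760253906, 252.47500610351562), (42.976139068603516, 19.522493362426758), 88.09085083007812)
side ((445.8648681640625, 241.81082153320312), (20.385475158691406, 32.55099868774414), 9.462322235107422)
side ((200.0, 170.5), (7.0, 8.0), 90.0)
side ((299.3780517578125, 161.40245056152344), (11.484880447387695, 22.307172775268555), 83.6598129272461)
expect [[287.2, 163.1], [286.9, 157.8], [298.3, 161.5], [298.0, 156.2], [309.3, 159.9], [309.1, 154.6]]
top ((117.0, 306.0), (10.0, 12.0), 90.0)
top ((459.41082763671875, 265.6648864746094), (12.351606369018555, 16.321767807006836), 17.10272979736328)
top ((316.5091552734375, 145.69725036621094), (28.255878448486328, 14.942090034484863), 73.3007583618164)
top ((317.2976989746094, 101.8150405883789), (26.073762893676758, 18.439794540405273), 53.746158599853516)
expect [[174.5, 207.6], [172.6, 206.1], [176.4, 194.5], [174.5, 192.8], [178.3, 181.5], [176.4, 179.6]]
t: 45.15
tool_pos: [0.6169, 0.3001, 0.2711]
orientation: [3.141, 0.001, -0.0]
force: [-0.2, -0.3, 0.1]
opening: 0.0555
gripper_force: 0.0
t: 45.57
tool_pos: [0.6153, 0.3005, 0.2397]
orientation: [3.138, -0.121, -0.004]
force: [0.3, -0.2, -1.4]
opening: 0.0556
gripper_force: 0.0
```

```bash
python3 -m inch '[0,3,-25,0,60,0,3,-50,0,60,0,3,-62,0,60,0,3,-62,0,60,0,3,-62,0,0,0,3,-62,0,0,0,3,-62,0,0,0,3,-62,0,0,0,3,-62,0,0,0,3,-62,0,0]' 30
python3 -m inch '[-8,-1,0,4,0,-16,-2,0,7,0,-23,-3,0,11,0,-31,-5,0,14,0,-38,-8,0,18,0,-45,-11,0,21,0,-52,-14,0,25,0,-59,-18,0,28,0,-65,-22,0,32,0,-71,-27,0,35,0]'
python3 -m inch '[-6,-5,0,3.5,0,-11,-10,0,7,0,-17,-16,0,10.5,0,-22,-22,0,14,0,-26,-28,0,17.5,0,-30,-34,0,21,0,-34,-41,0,24.5,0,-37,-48,0,28,0,-40,-55,0,31.5,0,-43,-62,0,35,0]'
python3 -m inch '[-2,-7,0,3.5,0,-3,-15,0,7,0,-4,-16,0,8,0,-4,-17,0,8,0,-4,-17,0,8,0]'
python3 -c "
from plant import robot;s=robot.read_state();print(s['wrist_torque'],s['force'])"
```

```text
t: 46.4
tool_pos: [0.6163, 0.3049, 0.1798]
orientation: [-3.139, 0.123, -0.002]
force: [-0.0, 0.2, 1.0]
opening: 0.0203
gripper_force: 0.0
t: 47.23
tool_pos: [0.5442, 0.2781, 0.1793]
orientation: [-3.028, -0.832, 0.0]
force: [-2.8, 2.6, 1.6]
opening: 0.0148
gripper_force: 29.5
t: 48.07
tool_pos: [0.5009, 0.2158, 0.1793]
orientation: [-2.638, -1.703, 0.002]
force: [-3.1, -1.3, 2.0]
opening: 0.0146
gripper_force: 29.5
t: 48.48
tool_pos: [0.4969, 0.1984, 0.1792]
orientation: [-2.517, -1.878, 0.003]
force: [-8.1, -2.3, 4.9]
opening: 0.015
gripper_force: 29.2
[-0.39055639  1.11836669 -0.28960141] [-8.09825622 -2.27556912  4.91934609]
```

```bash
python3 -m inch '[0,0,0,-4,0,1,0,0,-9,0,1,0,0,-14,0,1,0,0,-19,0,1,0,0,-24,0,1,0,0,-29,0,1,0,0,-34,0,1,0,0,-39,0,1,0,0,-42,0,1,0,0,-42,0]'
python3 -m inch '[0,0,0,-4,0,0,0,0,-9,0,0,0,0,-14,0,0,0,0,-19,0,0,0,0,-24,0,0,0,0,-29,0,0,0,0,-34,0,0,0,0,-38,0,0,0,0,-42,0,0,0,0,-43,0]'
python3 -c "
from plant import robot;s=robot.read_state();print(s['wrist_torque'],s['force'],s['gripper_force'])"
```

```text
t: 49.32
tool_pos: [0.4939, 0.2013, 0.1791]
orientation: [-3.019, -0.85, 0.014]
force: [-28.3, 7.4, 15.6]
opening: 0.0136
gripper_force: 30.0
t: 50.15
tool_pos: [0.493, 0.2034, 0.1791]
orientation: [-3.12, 0.315, 0.019]
force: [-31.7, 17.4, 15.6]
opening: 0.0139
gripper_force: 30.0
[2.93331603 5.24874946 0.26696005] [-31.71361011  17.44647386  15.6055912 ] 30.029518604278564
```

```bash
python3 -m inch '[-1,1,0,0,0,-2,2,0,0,0,-3,2,0,0,0,-3,2,0,0,0,-3,2,0,0,0]'
python3 -m inch '[0,0,0,1,0,0,0,0,1,30,0,0,0,1,60,0,0,0,1,60,0,0,0,1,60,0,0,30,1,60,0,0,65,1,60,0,0,100,1,60,0,0,120,1,60,0,0,120,1,60]'
python3 -m inch '[-10,-40,0,0,60,-20,-80,0,0,60,-30,-120,0,0,60,-30,-160,0,0,60,-30,-200,0,0,60,-30,-240,0,0,60,-30,-280,0,0,60,-30,-320,0,0,60,-30,-340,0,0,60,-30,-340,0,0,60]'
python3 - <<'E'
from m import *
im,_,_=cam("top");s,_,_=cam("side");cv2.imwrite("pics/t16.png",im);cv2.imwrite("pics/s16.png",s)
for a,b in(("pics/top0.png",im),("pics/side0.png",s)):
    a=cv2.imread(a)
    for q in(a,b):
        hsv=cv2.cvtColor(q,cv2.COLOR_BGR2HSV);h,S,v=cv2.split(hsv);
        m=(((h<6)|(h>172))&(S>150)&(v>50)).astype(np.uint8)
        y0,y1,x0,x1=(180,285,160,250) if q is im or (a is q and b is im) else (150,250,225,350)
        n,l,st,c=cv2.connectedComponentsWithStats(m[y0:y1,x0:x1])
        for k in range(1,n):
            if st[k][4]>=4:
                p=np.argwhere(l==k)[:,::-1].astype(np.float32); print(st[k][4],(c[k]+[x0,y0]).round(1),cv2.minAreaRect(p)[1:])
        print('-')
E
```

```text
t: 50.57
tool_pos: [0.4927, 0.2036, 0.1792]
orientation: [-3.123, 0.311, 0.01]
force: [-17.1, 9.9, 7.9]
opening: 0.0133
gripper_force: 30.0
t: 51.4
tool_pos: [0.4985, 0.2011, 0.3055]
orientation: [-3.125, 0.288, -0.014]
force: [0.5, -0.2, 1.4]
opening: 0.0557
gripper_force: 0.0
t: 52.23
tool_pos: [0.4651, -0.1434, 0.2977]
orientation: [3.127, -0.295, -0.003]
force: [-0.5, 1.3, 0.1]
opening: 0.056
gripper_force: 0.0
181 [214.9 242.4] ((7.195504665374756, 26.758281707763672), 12.994616508483887)
39 [212.3 268. ] ((6.0, 6.0), 90.0)
-
187 [214.9 242.4] ((7.158705711364746, 27.007844924926758), 12.52880573272705)
39 [212.3 268.1] ((6.0, 6.0), 90.0)
-
291 [268.6 185.4] ((12.207686424255371, 23.751007080078125), 85.2363510131836)
30 [248.4 200.2] ((5.0, 5.0), 90.0)
-
9 [277.6 181.9] ((6.0, 1.0), 90.0)
190 [264.5 185.7] ((12.0, 16.0), 90.0)
30 [248.4 200.2] ((5.0, 5.0), 90.0)
-
```

The cap's bar and lug are back at their starting pixels (214.9,242.4 and 212.3,268.1), so it is shut. One last difference check against the first picture before I hand in.

Run:
```python
from h import *
a=cv2.imread("pics/top0.png");im=cv2.imread("pics/t16.png")
df=(cv2.absdiff(a,im).max(2)>40)[90:400]; n,l,st,c=cv2.connectedComponentsWithStats(df.astype(np.uint8))
for k in range(1,n):
    if st[k][4]>15: print(st[k],(c[k]+[0,90]).round())
print(job.close_job())
```

```text
[355  85  33  30 183] [369. 188.]
[ 277   92  174  218 9756] [362. 299.]
[311 110   2  21  28] [311. 208.]
[360 132  31  11 258] [377. 226.]
[281 177  19  20 207] [290. 276.]
[334 178  15  19 211] [341. 277.]
[ 498  253  142   57 4365] [572. 378.]
[232 286  49  24 648] [256. 390.]
the job is handed in; nothing more can be done
None
```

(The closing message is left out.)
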